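# Draw the fingerboard blank out from under the tonewood

### The job

On the violin maker's bench, two pale wood blocks stand stacked on a dark fingerboard blank whose free end sticks out between two bench dogs. Take that end and draw the blank out between the dogs, straight from under the stack, until all of it is past the dogs, and leave it lying flat on the bench there. The dogs hold the stack back: do not lift the blocks or let them topple; they must end up one on the other, flat on the bench behind the dogs.

Things in the scene. Friction and masses are not known exactly. Their poses are not given: they have to be found in the camera images.
- dogs: two square wooden pegs (bench dogs), 25 x 25 mm, 32 mm tall, fixed in the bench, at x = -42 and +42 mm of this frame (59 mm clear between them). Origin on the bench midway between them, z up. The stack stands on the +y side, 2 mm off them, and comes to rest against them; the blank sticks out to -y, the way to draw it. That side is clear for 0.4 m, 75 mm to either side of the y axis
- blank: dark ebony bar at the bottom of the stack, 44 mm wide (x), 250 mm long (y), 10 mm thick, 0.12 kg, loose, flat on the bench. Origin at the centre of its underside. Its y axis is within 1 degree of the dogs' y; its -y end sticks out 90 to 110 mm beyond the dogs' outer faces. A second such bar lying loose with nothing on it is not the one wanted
- lower: the lower pale wood block, 100 mm (x) x 120 mm (y) x 26 mm high, about 0.2 kg, loose, lying on the blank. Origin at the centre of its underside. It sinks 10 mm to the bench when the blank is gone, rocking up to about 10 degrees as the blank leaves
- upper: the upper pale wood block, 70 mm (x) x 90 mm (y) x 34 mm high, about 0.13 kg, loose, lying on the lower block. Origin at the centre of its underside
Not all that is in view belongs to the job. What is shaped like the lower but blue or orange is not meant. What is shaped like the upper but green is not meant.

How it is judged (in metres and radians):
At the end, for the whole second after the job is handed in: At rest and flat within 5 degrees: the blank on the bench past the dogs (centre at least 138 mm out from their line); the lower block on the bench behind the dogs (centre 55 to 115 mm behind their line, within 30 mm sideways of their middle); the upper on it, centres within 35 mm (y of blank in the frame of dogs below -0.138 m and height (world z) of blank between -0.006 and 0.006 m and angle between each of blank, lower, upper's own z axis and vertical below 0.09 rad and height (world z) of lower between -0.005 and 0.005 m and y of lower in the frame of dogs between 0.055 and 0.115 m and x of lower in the frame of dogs between -0.03 and 0.03 m and z of upper in the frame of lower between 0.022 and 0.03 m and horizontal distance between upper and lower below 0.035 m and linear speed of each of blank, lower, upper below 0.02 m/s); the robot touches nothing.
It fails at once if a block topples (tilts more than 25 degrees) (angle between any of lower, upper's own z axis and vertical above 0.436 rad).
It fails at once if a block is lifted (25 mm or more above where it stood) (height (world z) of lower above 0.035 m or height (world z) of upper above 0.061 m).
It also fails if it takes over 35 s, if anything falls off the work surface, if the arm or the gripper's body presses on something with over 40 N, if the wrist force passes 120 N, or if a joint passes its speed limit or range.

### The arm

A 7-joint arm with a two-finger parallel gripper is mounted at the origin on the work surface. World frame = base frame: x ahead of the robot, y to its left, z up, the work surface at z = 0. Lengths are in mm, angles in rad, forces in N, time in s.
With the tool pointing down it reaches from about 400 to 925 mm from the base axis. Payload 4.1 kg.
Tool frame: the origin (TCP) lies midway between the tips of the shut fingers; the grasp point (between the pads) lies 19 mm behind it (r.hold_point_z is the distance from the TCP to the grasp point, in mm); z points along the fingers, y is the line along which they close (so a half turn about z gives the same grasp; the last joint's range is limited). The gripper opens to 85 mm and grips with 20 to 120 N. Pads are 22 mm wide; open, the fingers measure 114 mm over their backs; the gripper's body (76 mm by 85 mm) begins 54 mm behind the grasp point. The pads swing forward as they close: fully open they stand 13 mm farther back than shut.
Start: joints at [-0.099, 0.398, 0.045, 1.537, -0.019, 1.207, -0.051], TCP at [650.034, 0.031, 231.347] pointing down, gripper open.
Joint ranges: [-2.82, 2.82], [-0.49, 2.23], [-1.37, 1.46], [0, 2.46], [-1.36, 4.5], [0.23, 2], [-2.94, 2.94]. Speed limits (rad/s): [2.57, 2.57, 3.14, 3.14, 3.14, 3.14, 3.14].

### API

Orientations are given as a rotation vector (axis times angle).
In Python, from rig import r, cams, job gives the robot as it stands. The module is installed in compiled form; this text tells all that it offers.
- The arm moves only by the tool drive_tool, never from a script. Its argument "series" is a list of rows, each an object of numbers: "dx", "dy", "dz": the shift along the tool's x, y, z as a fraction of full scale; "yaw": the turn about the tool's z as a fraction of full scale. In form: [{"dx": .., "dy": .., "dz": .., "yaw": ..}, ...]. A call has 1 to 10 rows; each row shifts and turns the commanded pose from where the row before left it, along the tool's axes as they then stand; what a row does not reach is not made up. Full scale, the value 1, is 60 mm for a shift and 5 degrees for a turn. A row lasts 1/8 s, in which the tool goes at most 62.5 mm and 10.7 degrees, less where a joint would pass 70% of its speed; a pose out of reach is approached as far as the arm can. A call with a number of a shift or a turn outside -1 to 1 is refused whole. A call with a gripper value outside its range is refused whole. "jaw" is the closure, from 0 (fully open) to 1 (shut), set as the call begins (left out, the last holds). The fingers move at their own pace and stop on an object; "squeeze" is the grip in N (left out, the last holds). Time passes only in rows, so rows that do not move let the fingers close. It gives the time, the measured TCP pose, the force, the opening and the grip force at its end, in the units of the state.
- r.read_state(): the state, without advancing time (a new reading comes with each control period).
- cams.capture(name): name is "scene" or "side" or "wrist"; returns a dict with "frame" (420x560x3 uint8, red, green, blue), "depth" (420x560 float32, mm along the optical axis (not along the pixel's ray), 0 where there is no reading), "camera_matrix" (3x3 intrinsics, pixels), "position" and "attitude" of the camera in the world. Camera axes: x right, y down, z forward; pixel columns grow to the right and rows downward; lengths in mm; the calibration is good to about 2 mm. A picture is of the moment at which its call begins.
- job.finish_job(): hands the job in; it is judged then, once.
The state is a dict: "t": time; "q": joint angles; "joint_velocities": joint speeds; "joint_efforts": joint torques, N m; "tcp_pos": TCP position; "tool_rot": TCP orientation; "ft_force": force on the tool from outside, world axes, zero at the start; "ft_torque": the same for the moment, N m; "opening": finger opening in mm; "grip_force": force on a finger pad.
Only numpy, scipy, OpenCV 4.12 (cv2) and the standard library are available. Lean on these libraries where they do the work, as an engineer would, in place of code of your own. Each camera call takes 0.05 s, during which the arm holds its last target. There are 200 camera calls.

## Working session

There is one attempt and no reset: what is moved stays moved. The work goes in short steps, Python scripts to look and compute and a tool call to move; the robot and the scene stay as the last step left them, time stands still between calls to the robot, and variables do not carry over. Pictures are saved under pics/ and viewed, at most 10 in all, crops included, and the job is handed in when it is done.

Besides the shell and the picture viewer there is one more tool, called after "Emit:" by a JSON object that holds its "op" and its "data", one argument or row to a line. drive_tool: Moves the arm, as the interface text tells. Its arguments: {"type":"object","properties":{"series":{"type":"array"},"jaw":{"type":"number"},"squeeze":{"type":"number"}},"required":["series"]}

```bash
mkdir -p pics; cat > h.py <<'E'
import numpy as np, cv2
from rig import r, cams, job
from scipy.spatial.transform import Rotation as R
def cap(n):
    c=cams.capture(n); a=np.array(c["attitude"],float)
    c["R"]=a if a.shape==(3,3) else R.from_rotvec(a).as_matrix() if a.size==3 else R.from_quat(a).as_matrix()
    c["p"]=np.array(c["position"],float); return c
def cast(c,uv,z):
    uv=np.atleast_2d(uv).astype(float)
    d=np.c_[uv,np.ones(len(uv))]@np.linalg.inv(c["camera_matrix"]).T@c["R"].T
    return c["p"]+d*((z-c["p"][2])/d[:,2])[:,None]
def cloud(c):
    h,w=c["depth"].shape; u,v=np.meshgrid(np.arange(w),np.arange(h))
    d=np.stack([u,v,np.ones_like(u)],-1)@np.linalg.inv(c["camera_matrix"]).T
    return (d*c["depth"][...,None])@c["R"].T+c["p"]
def save(n,im): cv2.imwrite("pics/"+n,cv2.cvtColor(im,cv2.COLOR_RGB2BGR))
E
python3 - <<'E'
from h import *
s=r.read_state(); print(s["tcp_pos"],s["tool_rot"],s["opening"],r.hold_point_z,s["t"])
for n in("scene","side"):
    c=cap(n); save(n+"0.png",c["frame"]); print(n,c["attitude"],c["p"]); 
    np.savez(n+"0.npz",**{k:c[k] for k in("frame","depth","camera_matrix","R","p")})
E
```

```text
[6.49358365e+02 4.13925537e-02 2.30239102e+02] [-2.2203307  -2.22070151  0.00237452] 85.4475007109536 18.700000000000003 0.0
scene [-1.73562117 -1.52385304  0.78658031] [1328.88986789  128.37502596  614.80125566]
side [-0.53979487  2.82201621 -0.94362161] [329.23675922 755.81031642 768.72728205]
```

View pics/scene0.png

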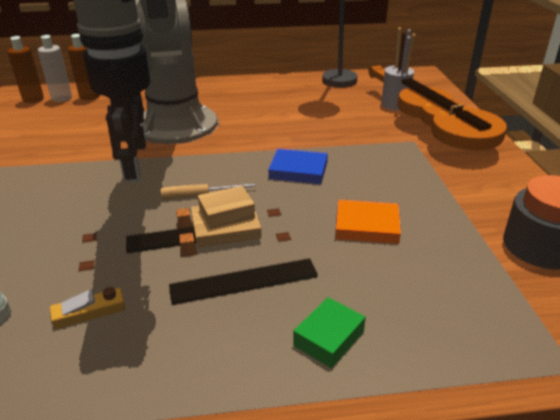

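View pics/side0.png

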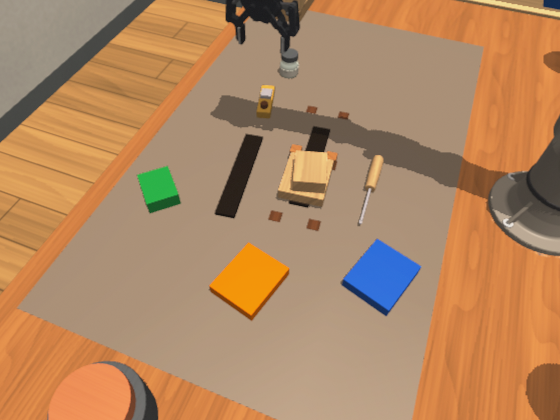

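The first picture (scene) shows two dark bars. One is at (158,240), under the pale stack and between dogs at (185,217) and (187,243). The other is the loose bar at (245,280), with nothing on it. The side view shows the same two bars at (318,140) and (240,175). I want the one under the stack; the blue, orange and green blocks are decoys.

```bash
python3 - <<'E'
from h import *
for n,box in(("scene",(115,225,200,258)),("side",(295,120,335,160))):
    c=dict(np.load(n+"0.npz")); f=c["frame"]
    m=(f.max(2)<45).astype(np.uint8); mm=np.zeros_like(m); x0,y0,x1,y1=box; mm[y0:y1,x0:x1]=m[y0:y1,x0:x1]
    k,l,st,_=cv2.connectedComponentsWithStats(mm); i=1+st[1:,4].argmax(); ct=max(cv2.findContours((l==i).astype(np.uint8),0,1)[0],key=cv2.contourArea)[:,0]
    P=cast(c,ct,10)[:,:2].astype(np.float32); rc=cv2.minAreaRect(P)
    print(n,st[i],rc); print(cv2.boxPoints(rc).round(1).tolist())
    Q=cloud(c)[l==i]; print("depth z med",np.median(Q,0).round(1))
    hsv=cv2.cvtColor(f,cv2.COLOR_RGB2HSV); 
    PC=cloud(c); near=(np.abs(PC[...,0]-rc[0][0])<130)&(np.abs(PC[...,1]-rc[0][1]-80)<250)
    for lo,hi,t in((25,36,"dogs"),(33,39,"lowertop"),(66,74,"uppertop")):
        a=(near&(PC[...,2]>lo)&(PC[...,2]<hi)).astype(np.uint8)
        k,ll,ss,cc=cv2.connectedComponentsWithStats(a)
        for j in range(1,k):
            if ss[j,4]>25: 
                q=PC[ll==j]; print(t,ss[j,4],cc[j].round(),np.median(q,0).round(1),q.min(0).round(),q.max(0).round(), f[ll==j].mean(0).round())
    b=(180,190,150,80) if n=="scene" else None
c=dict(np.load("scene0.npz"));d=dict(np.load("side0.npz"))
a=cv2.resize(c["frame"][170:270,100:280],(720,400),interpolation=2);b=cv2.resize(d["frame"][115:215,270:350],(320,400),interpolation=2)
save("crop.png",cv2.resize(np.hstack([a,b]),(790,304)))
E
```

```text
scene [126 227  67  26 854] ((521.4865112304688, -6.1745147705078125), (52.02355194091797, 123.33111572265625), 6.483076572418213)
[[488.70001220703125, 52.20000076293945], [502.6000061035156, -70.4000015258789], [554.2999877929688, -64.5], [540.4000244140625, 58.0]]
depth z med [522.4 -19.3   9.5]
dogs 777 [223. 229.] [542.5 109.   34.6] [456.  52.  25.] [558. 180.  36.] [152. 115.  70.]
dogs 122 [183. 214.] [473.   36.3  31.1] [455.  23.  25.] [484.  49.  34.] [154.  93.  48.]
dogs 150 [186. 239.] [556.8  45.3  31.1] [538.  32.  25.] [566.  58.  34.] [150.  88.  43.]
lowertop 886 [221. 225.] [533.  104.2  35.6] [456.  53.  33.] [559. 181.  39.] [178. 135.  82.]
uppertop 1055 [225. 201.] [497.3 120.5  69.6] [448.  69.  66.] [540. 173.  73.] [202. 155.  94.]
side [307 127  23  25 393] ((515.894287109375, -21.92667007446289), (40.61294174194336, 84.05754852294922), 5.984261512756348)
[[491.29998779296875, 17.799999237060547], [500.1000061035156, -65.80000305175781], [540.5, -61.599998474121094], [531.7000122070312, 22.0]]
depth z med [516.5 -22.5   9.3]
dogs 553 [296. 180.] [529.8 163.   34.1] [445.  34.  25.] [563. 185.  36.] [195. 150.  98.]
dogs 162 [330. 163.] [460.9  53.7  32.7] [449.  24.  26.] [479. 141.  36.] [219. 158.  98.]
lowertop 563 [295. 181.] [530.4 159.8  35.5] [446.  63.  33.] [556. 183.  39.] [213. 169. 112.]
lowertop 98 [328. 169.] [458.7  80.9  35. ] [450.  50.  33.] [471. 128.  38.] [231. 185. 120.]
uppertop 1038 [310. 167.] [491.5 124.8  69.3] [448.  70.  66.] [538. 174.  74.] [230. 185. 121.]
```

View pics/crop.png

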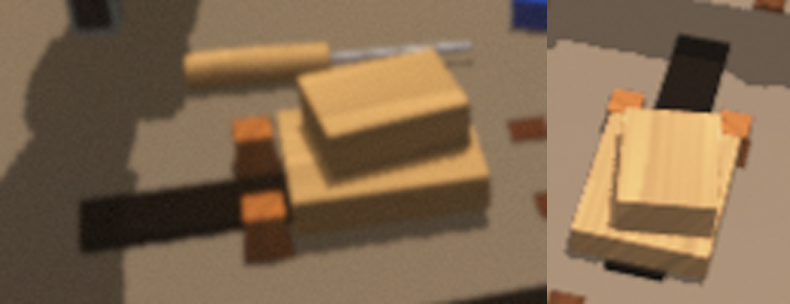

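The crop confirms it: the dark bar runs out between the two dogs from under the pale stack. Its free end is near world (522,-66) at z=10. The draw direction is about (0.10,-0.995), a yaw of about 6°. The dogs' midpoint is about (514,40), and they are 84 mm apart as expected.

Emit:
{"op": "drive_tool", "data": {
  "series": [
    {"dx":-0.2,"dy":-0.54,"dz":0.3},
    {"dx":-0.2,"dy":-0.54,"dz":0.5},
    {"dx":-0.2,"dy":-0.54,"dz":0.6},
    {"dx":-0.2,"dy":-0.54,"dz":0.6},
    {"dz":0.5,"yaw":-0.6},
    {"dz":0.3,"yaw":-0.6},
    {},
    {}
  ],
  "jaw": 0
}}

```text
invalid input at $.series[0]: expected keys dx, dy, dz, yaw
```

```bash
python3 - <<'E'
from h import *
s=r.read_state(); print(s["tcp_pos"],s["tool_rot"],s["t"]); print(R.from_rotvec(s["tool_rot"]).as_matrix().round(3))
c=cap("wrist"); save("w1.png",c["frame"])
c=cap("wrist"); f=c["frame"]; PC=cloud(c)
m=((f.max(2)<50)&(np.abs(PC[...,2]-10)<4)).astype(np.uint8)
k,l,st,_=cv2.connectedComponentsWithStats(m); i=1+st[1:,4].argmax(); ct=max(cv2.findContours((l==i).astype(np.uint8),0,1)[0],key=cv2.contourArea)[:,0]
rc=cv2.minAreaRect(cast(c,ct,10)[:,:2].astype(np.float32)); print(st[i],rc,cv2.boxPoints(rc).round(1).tolist())
E
```

```text
[6.49443532e+02 2.73603779e-02 2.30376045e+02] [-2.22050617e+00 -2.22078988e+00  2.08213553e-03] 0.1
[[-0.     1.    -0.002]
 [ 1.     0.    -0.   ]
 [-0.    -0.002 -1.   ]]
[ 139  132   57  101 2815] ((517.5308837890625, -6.342033386230469), (44.72802734375, 125.0517349243164), 6.1666717529296875) [[488.6000061035156, 53.400001525878906], [502.0, -70.9000015258789], [546.5, -66.0999984741211], [533.0, 58.20000076293945]]
```

View pics/w1.png

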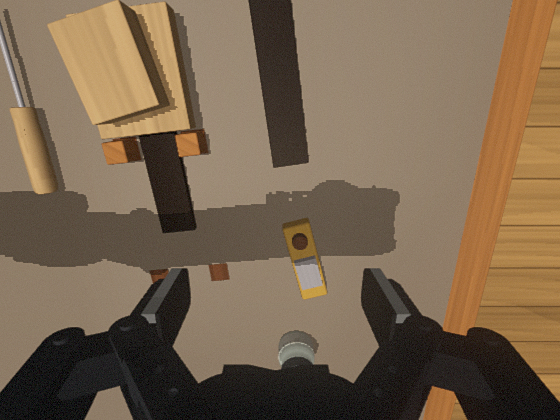

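The wrist view shows the blank at (168,185) between the dogs at (121,151) and (191,145), with its free end at (178,230). The loose bar is apart, at (278,85). The measured width is 44.7 mm, as it should be. The end centre is at (524,-68.5) and the yaw is 6.2°.

Emit:
{"op": "drive_tool", "data": {
  "series": [
    {"dx":-0.2,"dy":-0.53,"dz":0.3,"yaw":0},
    {"dx":-0.2,"dy":-0.53,"dz":0.5,"yaw":0},
    {"dx":-0.2,"dy":-0.53,"dz":0.6,"yaw":0},
    {"dx":-0.25,"dy":-0.53,"dz":0.6,"yaw":0},
    {"dx":0,"dy":0,"dz":0.5,"yaw":-0.6},
    {"dx":0,"dy":0,"dz":0.4,"yaw":-0.63},
    {"dx":0,"dy":0,"dz":0,"yaw":0},
    {"dx":0,"dy":0,"dz":0,"yaw":0}
  ],
  "jaw": 0
}}

```text
t: 1.2
tcp_pos: [523.6, -51.0, 58.1]
tool_rot: [2.099, 2.336, 0.001]
ft_force: [-0.7, -0.3, 0.5]
opening: 85.2
grip_force: 0.0
```

```bash
python3 - <<'E'
from h import *
s=r.read_state(); print(s["tcp_pos"],s["t"]); print(R.from_rotvec(s["tool_rot"]).as_matrix().round(3))
c=cap("wrist"); save("w2.png",c["frame"])
E
```

```text
[523.63578927 -51.02249317  58.12542991] 1.2
[[-0.106  0.994  0.001]
 [ 0.994  0.106 -0.   ]
 [-0.     0.001 -1.   ]]
```

View pics/w2.png

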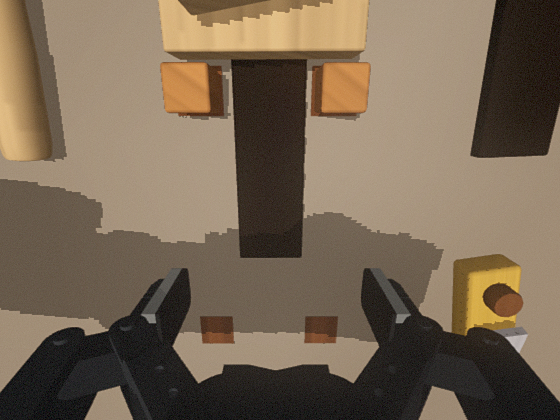

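The wrist picture shows the blank centred between the open fingers, its end at (270,257), with clearance on both sides. Next I go down and grip.

Emit:
{"op": "drive_tool", "data": {
  "series": [
    {"dx":0,"dy":-0.02,"dz":0.5,"yaw":0},
    {"dx":0,"dy":0,"dz":0.3,"yaw":0},
    {"dx":0,"dy":0,"dz":0.17,"yaw":0},
    {"dx":0,"dy":0,"dz":0,"yaw":0}
  ]
}}

```text
t: 1.75
tcp_pos: [521.9, -51.1, -0.7]
tool_rot: [2.099, 2.337, 0.0]
ft_force: [-0.5, -0.6, 0.5]
opening: 85.2
grip_force: 0.0
```

Emit:
{"op": "drive_tool", "data": {
  "series": [
    {"dx":0,"dy":0,"dz":0,"yaw":0},
    {"dx":0,"dy":0,"dz":0,"yaw":0},
    {"dx":0,"dy":0,"dz":0,"yaw":0},
    {"dx":0,"dy":0,"dz":0,"yaw":0},
    {"dx":0,"dy":0,"dz":0,"yaw":0},
    {"dx":0,"dy":0,"dz":0,"yaw":0},
    {"dx":0,"dy":0,"dz":0,"yaw":0},
    {"dx":0,"dy":0,"dz":0,"yaw":0}
  ],
  "jaw": 1,
  "squeeze": 40
}}

```text
t: 2.75
tcp_pos: [522.2, -51.2, 0.0]
tool_rot: [2.097, 2.337, 0.001]
ft_force: [-1.6, -0.5, 6.6]
opening: 42.8
grip_force: 40.8
```

Gripped at 42.8 mm opening with 41 N. I'll start the pull gently and check it.

Emit:
{"op": "drive_tool", "data": {
  "series": [
    {"dx":-0.05,"dy":0,"dz":0,"yaw":0},
    {"dx":-0.1,"dy":0,"dz":0,"yaw":0},
    {"dx":-0.1,"dy":0,"dz":0,"yaw":0},
    {"dx":-0.1,"dy":0,"dz":0,"yaw":0},
    {"dx":-0.1,"dy":0,"dz":0,"yaw":0},
    {"dx":-0.05,"dy":0,"dz":0,"yaw":0}
  ]
}}

```text
t: 3.5
tcp_pos: [525.9, -76.8, 0.0]
tool_rot: [-2.095, -2.338, -0.007]
ft_force: [-1.1, 8.7, 6.5]
opening: 43.0
grip_force: 40.8
```

```bash
python3 - <<'E'
from h import *
c=cap("side"); a=cv2.resize(c["frame"][80:230,260:400],(420,450),interpolation=2); PC=cloud(c)
b=cv2.resize(cap("wrist")["frame"],(360,270)); save("p1.png",np.hstack([a,np.vstack([b,np.zeros((180,360,3),np.uint8)])]))
E
```

```text
(no output)
```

View pics/p1.png

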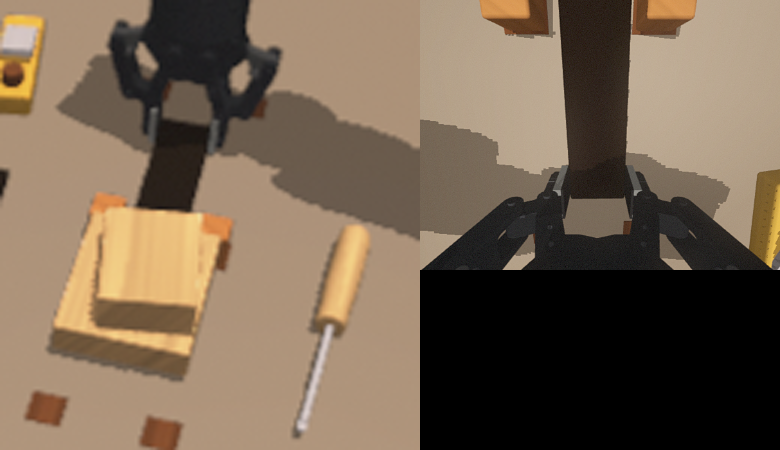

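The left view shows the stack held upright against the dogs at (110,205) and (217,225). The right view shows the blank held at its end (598,198), running straight. I'll continue the draw.

Emit:
{"op": "drive_tool", "data": {
  "series": [
    {"dx":-0.1,"dy":0,"dz":0,"yaw":0},
    {"dx":-0.12,"dy":0,"dz":0,"yaw":0},
    {"dx":-0.12,"dy":0,"dz":0,"yaw":0},
    {"dx":-0.12,"dy":0,"dz":0,"yaw":0},
    {"dx":-0.12,"dy":0,"dz":0,"yaw":0},
    {"dx":-0.12,"dy":0,"dz":0,"yaw":0},
    {"dx":-0.12,"dy":0,"dz":0,"yaw":0},
    {"dx":-0.12,"dy":0,"dz":0,"yaw":0},
    {"dx":-0.12,"dy":0,"dz":0,"yaw":0},
    {"dx":-0.1,"dy":0,"dz":0,"yaw":0}
  ]
}}

```text
t: 4.85
tcp_pos: [533.5, -143.6, 0.0]
tool_rot: [-2.092, -2.338, -0.009]
ft_force: [-1.5, 11.7, 8.1]
opening: 42.7
grip_force: 41.0
```

```bash
python3 - <<'E'
from h import *
c=cap("side"); a=cv2.resize(c["frame"][60:230,260:400],(420,510),interpolation=2)
b=cv2.resize(cap("wrist")["frame"],(360,270)); save("p2.png",np.hstack([a,np.vstack([b,np.zeros((240,360,3),np.uint8)])]))
E
```

```text
(no output)
```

View pics/p2.png

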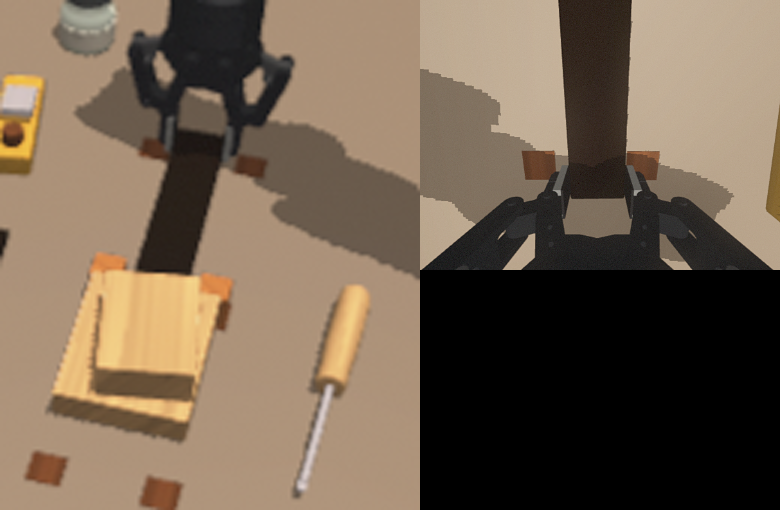

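The blank slides straight with no slip (its end is still at (598,198) in the wrist view), and the stack is upright at the dogs. About 92 mm is drawn, with about 85 to go.

Emit:
{"op": "drive_tool", "data": {
  "series": [
    {"dx":-0.12,"dy":0,"dz":0,"yaw":0},
    {"dx":-0.15,"dy":0,"dz":0,"yaw":0},
    {"dx":-0.15,"dy":0,"dz":0,"yaw":0},
    {"dx":-0.15,"dy":0,"dz":0,"yaw":0},
    {"dx":-0.15,"dy":0,"dz":0,"yaw":0},
    {"dx":-0.15,"dy":0,"dz":0,"yaw":0},
    {"dx":-0.15,"dy":0,"dz":0,"yaw":0},
    {"dx":-0.15,"dy":0,"dz":0,"yaw":0},
    {"dx":-0.15,"dy":0,"dz":0,"yaw":0},
    {"dx":-0.12,"dy":0,"dz":0,"yaw":0}
  ]
}}

```text
t: 6.2
tcp_pos: [542.7, -234.1, 0.1]
tool_rot: [-2.098, -2.338, -0.004]
ft_force: [-0.7, 4.0, 5.9]
opening: 42.9
grip_force: 40.8
```

Emit:
{"op": "drive_tool", "data": {
  "series": [
    {"dx":0,"dy":0,"dz":0,"yaw":0},
    {"dx":0,"dy":0,"dz":0,"yaw":0},
    {"dx":0,"dy":0,"dz":0,"yaw":0},
    {"dx":0,"dy":0,"dz":0,"yaw":0}
  ]
}}

```text
t: 6.7
tcp_pos: [542.8, -235.7, 0.0]
tool_rot: [2.098, 2.336, 0.002]
ft_force: [0.5, 1.0, 5.2]
opening: 42.4
grip_force: 40.8
```

```bash
cat > chk.py <<'E'
from h import *
for n in("scene","side"):
    c=cap(n); PC=cloud(c); f=c["frame"]
    x,y,z=PC[...,0],PC[...,1],PC[...,2]
    near=(x>430)&(x<580)&(y>40)&(y<230)
    for lo,hi,t in((20,31,"lowertop"),(54,65,"uppertop")):
        m=near&(z>lo)&(z<hi)&(f[...,2]>60)
        q=PC[m]; A=np.c_[q[:,:2],np.ones(len(q))]; k=np.linalg.lstsq(A,q[:,2],rcond=None)[0]
        print(n,t,len(q),np.median(q,0).round(1),np.percentile(q,1,0).round(),np.percentile(q,99,0).round(),"slope",k[:2].round(3))
    m=((f.max(2)<50)&(np.abs(z-10)<4)&(x>480)&(x<580)&(y<60)).astype(np.uint8)
    k,l,st,_=cv2.connectedComponentsWithStats(m); i=1+st[1:,4].argmax(); ct=max(cv2.findContours((l==i).astype(np.uint8),0,1)[0],key=cv2.contourArea)[:,0]
    P=cast(c,ct,10)[:,:2]; rc=cv2.minAreaRect(P.astype(np.float32)); print(n,"bar",rc, "far end y",P[:,1].max().round(1),P[:,1].min().round(1))
    if n=="side": a=f
E
cat >> chk.py <<'E'
import sys
save(sys.argv[1],cv2.resize(a[30:230,220:400],(540,600),interpolation=2))
E
python3 chk.py p3.png
```

```text
scene lowertop 671 [535.1  86.   25.7] [462.  51.  23.] [555. 174.  28.] slope [ 0.001 -0.002]
scene uppertop 971 [496.2 117.7  59.7] [455.  71.  57.] [535. 165.  62.] slope [0.004 0.001]
scene bar ((535.0469970703125, -122.92620086669922), (58.82645797729492, 234.8759307861328), 3.6234824657440186) far end y -4.8 -241.6
side lowertop 725 [526.4 140.5  25.4] [449.  43.  20.] [560. 178.  31.] slope [ 0.001 -0.014]
side uppertop 1037 [493.9 123.5  59.2] [453.  73.  55.] [535. 170.  62.] slope [-0.002 -0.006]
side bar ((528.2884521484375, -122.66655731201172), (44.31035614013672, 250.81629943847656), 7.575720310211182) far end y 3.7 -248.8
```

View pics/p3.png

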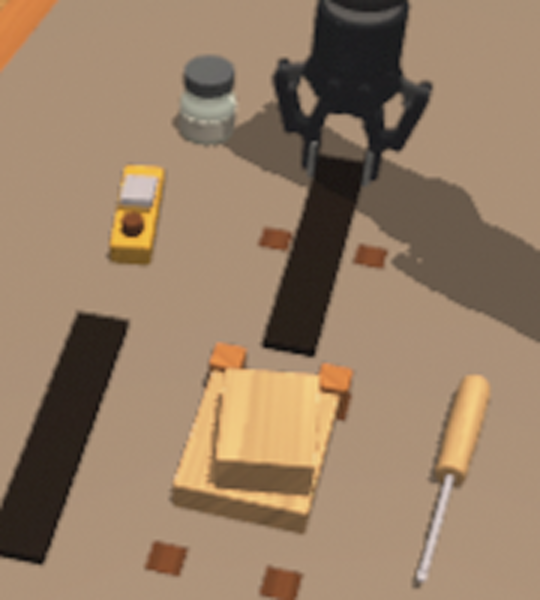

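The blank is clear past the dogs: its far end is at (290,350), in front of the dogs at (228,357) and (336,378). Its centre is about 165 mm out. The stack is flat, with tops at 26 and 60 mm. Now I release and go up.

Emit:
{"op": "drive_tool", "data": {
  "series": [
    {"dx":0,"dy":0,"dz":0,"yaw":0},
    {"dx":0,"dy":0,"dz":0,"yaw":0},
    {"dx":0,"dy":0,"dz":0,"yaw":0},
    {"dx":0,"dy":0,"dz":0,"yaw":0},
    {"dx":0,"dy":0,"dz":0,"yaw":0},
    {"dx":0,"dy":0,"dz":0,"yaw":0}
  ],
  "jaw": 0
}}

```text
t: 7.55
tcp_pos: [541.6, -236.0, -0.9]
tool_rot: [2.099, 2.337, 0.0]
ft_force: [0.1, 0.2, -0.0]
opening: 85.4
grip_force: 0.0
```

Emit:
{"op": "drive_tool", "data": {
  "series": [
    {"dx":0,"dy":0,"dz":-0.2,"yaw":0},
    {"dx":0,"dy":0,"dz":-0.5,"yaw":0},
    {"dx":0,"dy":0,"dz":-0.5,"yaw":0},
    {"dx":0,"dy":0,"dz":-0.5,"yaw":0},
    {"dx":0,"dy":0,"dz":-0.3,"yaw":0},
    {"dx":0,"dy":0,"dz":0,"yaw":0},
    {"dx":0,"dy":0,"dz":0,"yaw":0}
  ]
}}

```text
t: 8.43
tcp_pos: [540.8, -235.7, 118.1]
tool_rot: [-2.098, -2.336, 0.001]
ft_force: [-0.1, -0.5, 0.1]
opening: 85.6
grip_force: 0.0
```

```bash
python3 chk.py p4.png
```

```text
scene lowertop 669 [535.2  87.6  25.7] [464.  52.  23.] [555. 175.  28.] slope [-0.001 -0.   ]
scene uppertop 975 [496.2 118.   59.7] [457.  71.  57.] [534. 165.  62.] slope [ 0.002 -0.002]
scene bar ((534.91064453125, -128.90335083007812), (49.00279998779297, 247.78883361816406), 6.530264377593994) far end y -4.8 -253.9
side lowertop 715 [526.8 141.6  25.4] [449.  43.  21.] [561. 177.  30.] slope [ 0.002 -0.012]
side uppertop 1038 [493.7 122.8  59.3] [454.  74.  55.] [534. 169.  62.] slope [ 0.004 -0.006]
side bar ((528.4331665039062, -123.0638656616211), (40.872623443603516, 249.56614685058594), 6.801948070526123) far end y 2.3 -248.8
```

View pics/p4.png

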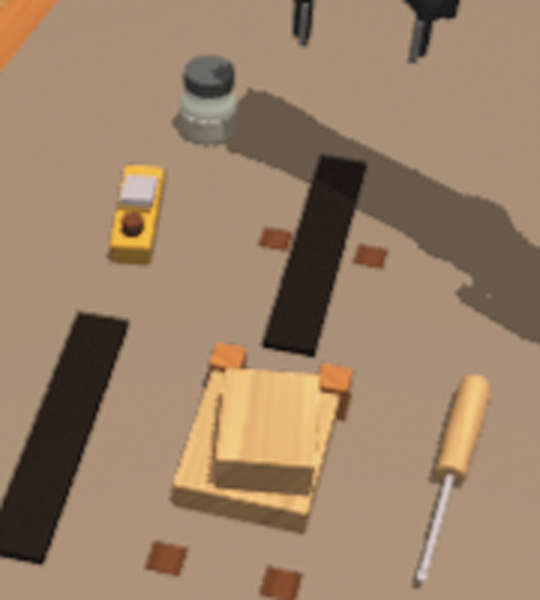

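The blank lies flat and clear of the dogs, from (342,160) to (290,350). The stack is flat behind the dogs, and the gripper is up and free of everything.

```bash
python3 -c "
from rig import job
print(job.finish_job())"
```

```text
the job is handed in; nothing more can be done
None
```

The job is handed in: by the last camera check the blank lies flat about 165 mm out past the dogs, the two blocks sit flat one on the other behind them, and the arm is clear; the hand-in returned no verdict.

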